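Clear the spoon and lock the chopper lid

TASK

Get the mini chopper ready to run: lay the soup spoon that lies across its bowl gently in the red tray, take the lid off the slanted bamboo drip stand, fit it on the bowl with its two lugs in the slots, press it down against the seal and twist it a quarter turn clockwise (seen from above) until it is locked. Leave the other things on the counter, and the chopsticks in the tray, where they are.

Things in the scene. Friction and masses are not known exactly. Their poses are not given: they have to be found in the camera images.
- chopper: Mini chopper, fixed to the counter (suction feet): white round motor base 140 mm across with a red button on its -x side, on it a clear round bowl with a grey collar 123 mm across. Origin: centre of its underside; z up.
- chopper_collar (a point): Centre of the bowl's mouth, at the top of its grey bayonet ledges, 165 mm above the counter; axes as chopper. Two ledges (7 mm thick, inner radius 46 mm; bowl wall inside radius 55 mm) leave two slots 46 degrees wide, centred on its +y and -y axes, each with a small red mark outside the collar. Seated, the lid turns clockwise only (from above); a stop ends the turn 86 degrees past the slots.
- seal (a joint): How far the sprung pale blue silicone seal ring (radii 55.6 to 60.5 mm, its top 6 mm above the ledges' tops when free) is pressed down, in m, 0 to 0.006. It pushes back 2.5 N at first, 7.5 N when flush. The lid's lugs turn under the ledges only while it is pressed 3 to 6 mm; let go after the turn, the lid is held by it at 3 mm, lugs up against the ledges, and stays locked.
- lid_grip (a point): Chopper lid, about 110 g: white flange 124 mm across, 8 mm thick, with a grey bar grip on top (24 mm wide along x, 76 mm long along y, 36 mm high). Point: middle of the bar on the lid's axis z (pointing out of the top), 16 mm below the bar's top, 20 mm above the flange's top. It comes 34 mm above chopper_collar with the lid resting on the seal, lugs in slots; 31 mm locked; 28 mm pressed flush.
- lid_lugs (a point): Point on the lid's axis 38 mm below lid_grip, level with the tops of the two lugs; same axes. The lugs point to +y and -y (in line with the bar and two red marks on the flange): outer radius 52 mm, 28 degrees wide, 6 mm thick, tops 10 mm under the flange. They stand on a plug 85 mm across, 18 mm deep under the flange.
- stand_bed (a point): Bamboo drip stand, fixed, 170 mm wide (y), 165 mm deep (x), up to 100 mm high: five dowels sloping up at 28 degrees towards its own +x (level), and a round rail across the low end that holds the lid's rim. Point: middle of the bed, 56 mm above the counter. The lid starts here on its plug, its axis leaning 28 degrees from vertical towards the stand's -x, its bar level along the stand's y.
- spoon_mid (a point): Stainless soup spoon, 190 mm long, 60 g, lying level across the seal of the chopper bowl. This point is near its balance point in the raised middle of the handle (there 10 mm wide, 4.4 mm thick), 8 mm above the spoon's underside; x runs from the handle to the dish: the dish's tip is at +95 mm, the handle's end at -95 mm. The dish is 42 mm wide.
- tray_floor (a point): Red plastic tray, fixed (non-slip feet), 280 mm (x) by 210 mm (y) outside, walls 24 mm high and 5 mm thick. This point is the centre of its inner floor, 5 mm above the counter. The chopsticks lie along its +y side (beyond y = +50 mm); the rest is free.
- chopstick1_mid (a point): Bamboo chopstick, 225 mm long (along x), 7.5 mm thick, in the tray; the middle of it.
- chopstick2_mid (a point): The other chopstick of the pair, beside the first; the middle of it.
- pepper_mill_mid (a point): Dark wooden pepper mill, 54 mm across, 207 mm high; point on its axis 100 mm up.
- oil_bottle_mid (a point): Green glass oil bottle, 60 mm across, 210 mm high; point on its axis half-way up.
- garlic_keeper_mid (a point): White ceramic garlic keeper with a blue lid, 94 mm across, 120 mm high; point on its axis half-way up.
- mug_mid (a point): Blue ceramic mug, 78 mm across, 90 mm high, handle to its +x (reaches 69 mm from its axis); point on its axis half-way up.
- jug_mid (a point): Glass measuring jug, 104 mm across, 120 mm high, handle to its +x (reaches 89 mm from its axis); point on its axis half-way up.
- canister_mid (a point): Steel tea canister with a wooden lid, 83 mm across, 135 mm high; point on its axis half-way up.
Not all that is in view belongs to the job. Of the things shaped like the part that bears spoon_mid, the bare steel one is meant. There is more than one size of the part that bears lid_grip; the job needs the smaller.

How it is judged (in metres and radians):
At the end, for the whole second after the job is handed in: The lid is locked: level within 0.05 rad, centred within 5 mm, its grip point 26 to 32.5 mm above the collar point, turned 1.2 rad or more from the slots. The spoon lies in the red tray, within 0.12 rad of level, its middle under 22 mm above the tray floor (angle between the y axis of lid_grip and the y axis of chopper_collar, either way round above 1.2 rad and z of lid_grip in the frame of chopper_collar between 0.026 and 0.0325 m and horizontal distance between lid_grip and chopper_collar below 0.005 m and angle between lid_grip's own z axis and vertical below 0.05 rad and x of spoon_mid in the frame of tray_floor between -0.12 and 0.12 m and y of spoon_mid in the frame of tray_floor between -0.095 and 0.095 m and z of spoon_mid in the frame of tray_floor below 0.022 m and angle between spoon_mid's own z axis and vertical below 0.12 rad); the robot touches nothing.
It fails at once if the pepper mill, oil bottle, garlic keeper, mug, jug or canister is shifted by more than 20 mm or knocked over (distance of any of pepper_mill_mid, oil_bottle_mid, garlic_keeper_mid, mug_mid, jug_mid, canister_mid from where it was at the start of the episode above 0.02 m).
It fails at once if a chopstick is shifted by more than 40 mm (distance of any of chopstick1_mid, chopstick2_mid from where it was at the start of the episode above 0.04 m).
It fails at once if the spoon is dropped or thrown into the tray (faster than 0.8 m/s within 40 mm of its floor) (linear speed of spoon above 0.8 m/s and horizontal distance between spoon_mid and tray_floor below 0.2 m and z of spoon_mid in the frame of tray_floor below 0.04 m).
It also fails if it takes over 70 s, if anything falls off the work surface, if the arm or the gripper's body presses on something with over 40 N, if the wrist force passes 120 N, or if a joint passes its speed limit or range.

ROBOT

A 6-joint arm with a two-finger parallel gripper is mounted at the origin on the work surface. World frame = base frame: x ahead of the robot, y to its left, z up, the work surface at z = 0. Lengths are in m, angles in degrees, forces in N, time in s.
With the tool pointing down it reaches from about 0.4 to 0.825 m from the base axis. Payload 7 kg.
Tool frame: the origin (TCP) lies midway between the tips of the shut fingers; the grasp point (between the pads) lies 19 mm behind it; z points along the fingers, y is the line along which they close (so a half turn about z gives the same grasp; the last joint's range is limited). The gripper opens to 88 mm and grips with 3 to 60 N. Pads are 19 mm wide; open, the fingers measure 130 mm over their backs; the gripper's body (78 mm by 193 mm) begins 47 mm behind the grasp point.
Start: joints at [-59.066, 20.546, 0.682, 0, -70.136, -16.507], TCP at [0.168, -0.654, 0.227] pointing down, gripper open.
Joint ranges: [-176.03, 176.03], [-82.01, 121.73], [-58.28, 71.71], [-173.87, 95.51], [-174.79, -0.11], [-173.66, 173.66]. Speed limits (degrees/s): [136.94, 136.94, 172.46, 180, 180, 180].

INTERFACE

Orientations are given as [roll, pitch, yaw] about the fixed x, y, z axes, in that order (R = Rz(yaw) Ry(pitch) Rx(roll)).
In Python, from plant import ctrl gives the robot as it stands.
- The arm moves only by the tool arm_command, never from a script. Its argument "steps" is a list of rows, each an object with "translation": the shift along the tool's x, y, z in mm, a list of three; "rotation": the turn, a rotation vector about the tool's x, y, z in units of 5 degrees (1.0 is 5 degrees), a list of three; "claw": the finger opening in mm, from 0 to 87.6. In form: [{"translation": [x, y, z], "rotation": [rx, ry, rz], "claw": claw}, ...]. A call has 1 to 5 rows; each row is the pose to reach, as a shift and turn from the pose commanded when the call began, along the tool's axes at that moment; what a row does not reach only later rows make up. A row lasts 1/10 s, in which the tool goes at most 50 mm and 8.59 degrees, less where a joint would pass 70% of its speed; a pose out of reach is approached as far as the arm can. A call with a gripper value outside its range is refused whole. The fingers move at their own pace and stop on an object; the grip force is fixed at half the most. Time passes only in rows, so rows that repeat a pose let the fingers close. It gives the time, the measured TCP pose, the force, the opening and the grip force at its end, in the units of the state.
- ctrl.get_obs(): the state, without advancing time (a new reading comes with each control period).
- ctrl.snapshot(name): name is "side" or "top" or "wrist"; returns (picture, depth): 420x560x3 uint8, red, green, blue; 420x560 float32, m along the optical axis (not along the pixel's ray), 0 where there is no reading.
- ctrl.calibration(name): a dict with "vertical_fov" (degrees; the focal length in pixels is half the picture's height over the tangent of half this angle, whatever the lens; pixels are square), "cx", "cy" (the principal point, pixels), "rvec" (rotation vector, rad) and "tvec" (3), from world to camera coordinates, as OpenCV has them; the wrist camera has in their place "hand_eye" (4x4, takes a point from camera to tool coordinates, whose origin is the TCP and whose axes are the flange's). Camera axes: x right, y down, z forward; pixel columns grow to the right and rows downward; lengths in m; the calibration is good to about 2 mm. A picture is of the moment at which its call begins: read the wrist's pose just before it. calibration takes no time and is no camera call.
- ctrl.close_job(): hands the job in; it is judged then, once.
The state is a dict: "clock": time; "joint_pos": joint angles; "qvel": joint speeds; "tau": joint torques, N m; "tool_pos": TCP position; "orientation": TCP orientation; "force": force on the tool from outside, world axes, zero at the start; "moment": the same for the moment, N m; "opening": finger opening in m; "gripper_force": force on a finger pad.
Only numpy, scipy, OpenCV 4.12 (cv2) and the standard library are available. Lean on these libraries where they do the work, as an engineer would, in place of code of your own. Each camera call takes 0.05 s, during which the arm holds its last target. There are 200 camera calls.

## Working session

There is one attempt and no reset: what is moved stays moved. The work goes in short steps, Python scripts to look and compute and a tool call to move; the robot and the scene stay as the last step left them, time stands still between calls to the robot, and variables do not carry over. Pictures are saved under pics/ and viewed, at most 10 in all, crops included, and the job is handed in when it is done.

Besides the shell and the picture viewer there is one more tool, called after "Emit:" by a JSON object that holds its "api" and its "payload", one argument or row to a line. arm_command: Moves the arm, as the interface text tells. Its arguments: {"type":"object","properties":{"steps":{"type":"array"}},"required":["steps"]}

```bash
mkdir -p pics
cat > h.py <<'E'
import numpy as np, cv2
from scipy.spatial.transform import Rotation as R
from plant import ctrl
def cam(name,obs=None):
    c=ctrl.calibration(name); f=210/np.tan(np.radians(c["vertical_fov"])/2)
    if "hand_eye" in c:
        T=np.eye(4);T[:3,:3]=R.from_euler('xyz',obs["orientation"],degrees=True).as_matrix();T[:3,3]=obs["tool_pos"]
        T=T@np.array(c["hand_eye"])
    else:
        Rm=cv2.Rodrigues(np.array(c["rvec"],float))[0];T=np.eye(4);T[:3,:3]=Rm.T;T[:3,3]=-Rm.T@np.array(c["tvec"],float).ravel()
    return f,c["cx"],c["cy"],T
def snap(name,fn):
    o=ctrl.get_obs();p,d=ctrl.snapshot(name);cv2.imwrite(f"pics/{fn}.png",p[...,::-1]);np.savez(f"pics/{fn}.npz",d=d,K=np.array(cam(name,o)[:3]),T=cam(name,o)[3])
def load(fn):
    z=np.load(f"pics/{fn}.npz");return cv2.imread(f"pics/{fn}.png"),z["d"],z["K"],z["T"]
def cloud(fn):
    p,d,K,T=load(fn);v,u=np.mgrid[:420,:560]
    X=np.stack([(u-K[1])/K[0]*d,(v-K[2])/K[0]*d,d],-1);return p,X@T[:3,:3].T+T[:3,3],d>0
def ray(fn,u,v,z):
    _,_,K,T=load(fn);r=T[:3,:3]@np.array([(u-K[1])/K[0],(v-K[2])/K[0],1]);return T[:3,3]+r*(z-T[2,3])/r[2]
def move(goal,rpy):
    o=ctrl.get_obs();Rc=R.from_euler('xyz',o["orientation"],degrees=True);g=R.from_euler('xyz',rpy,degrees=True)
    print("mm",np.round(Rc.inv().apply(np.array(goal)-o["tool_pos"])*1000,1),"rot",np.round((Rc.inv()*g).as_rotvec(degrees=True)/5,2))
E
python3 - <<'E'
from h import *
print(ctrl.get_obs())
snap("top","top0");snap("side","side0")
for n in("top","side","wrist"):print(ctrl.calibration(n))
a=cv2.imread("pics/top0.png");cv2.imwrite("pics/top0b.png",cv2.resize(a,(800,600)))
a=cv2.imread("pics/side0.png");cv2.imwrite("pics/side0b.png",cv2.resize(a,(800,600)))
E
```

```text
{'clock': 0.0, 'joint_pos': array([-5.90665075e+01,  2.05905021e+01,  6.34502596e-01, -2.02253771e-02,
       -7.01360896e+01, -1.65063914e+01]), 'qvel': array([ 0.13024396, -0.05385843,  0.05836081,  0.03781812, -0.01903657,
        0.02208769]), 'tau': array([ 5.15685842e-04, -5.82707334e+01,  2.93053633e+01,  6.99657887e+00,
        6.85199499e-03, -1.77102997e-04]), 'tool_pos': array([ 0.16802347, -0.65325124,  0.22563843]), 'orientation': array([ 1.79906304e+02, -7.93741700e-03, -1.65579780e+02]), 'force': array([ 0.70075344, -0.00635604,  0.43575878]), 'moment': array([ 0.01810795, -0.02744027,  0.02503808]), 'gripper_force': 0.0, 'opening': 0.08728351692633915}
{'vertical_fov': 57.755097965098976, 'cx': 281.79595793054193, 'cy': 206.8245793549814, 'rvec': array([ 2.16629247, -2.03857781,  0.23513539]), 'tvec': array([0.02255877, 0.5371636 , 0.99019742])}
{'vertical_fov': 52.445601378119605, 'cx': 278.2902873242876, 'cy': 210.41137657916613, 'rvec': array([ 2.0975626 ,  0.51139189, -0.27490049]), 'tvec': array([-0.48189777, -0.00724245,  1.53496218])}
{'vertical_fov': 70.19535944790326, 'cx': 274.2547971362007, 'cy': 204.75883730386568, 'hand_eye': array([[-3.98430467e-04, -9.66978320e-01, -2.54858334e-01,
         6.79310628e-02],
       [ 9.99999289e-01, -9.88343342e-05, -1.18834460e-03,
        -6.31326765e-04],
       [ 1.12391471e-03, -2.54858626e-01,  9.66977672e-01,
        -1.58147819e-01],
       [ 0.00000000e+00,  0.00000000e+00,  0.00000000e+00,
         1.00000000e+00]])}
```

View pics/top0b.png

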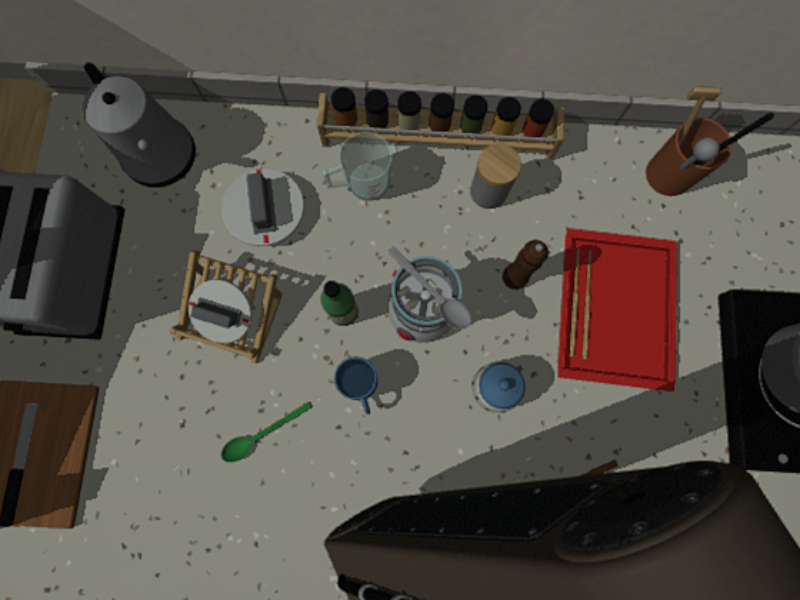

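View pics/side0b.png

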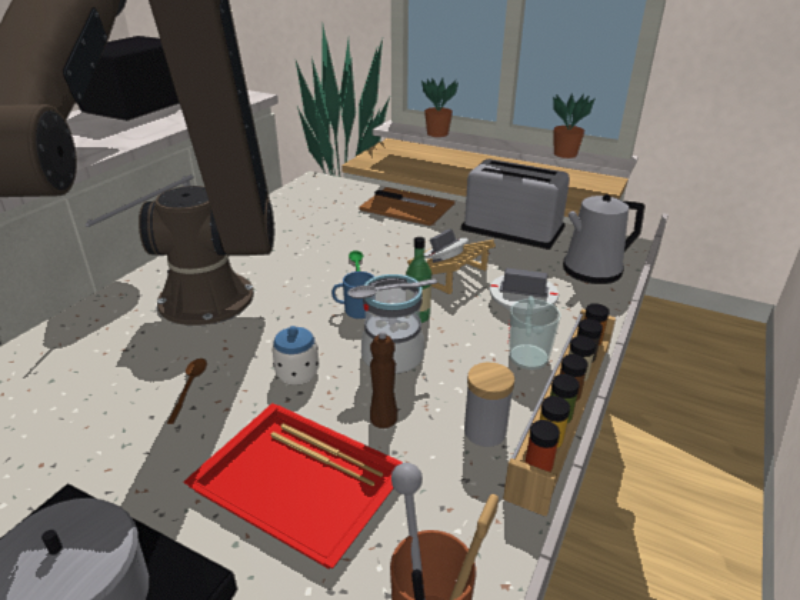

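Top view (800x600): the spoon-shaped things are the bare steel one across the chopper bowl at (430,287), a green one at (265,432) and a brown wooden one near (600,468, partly hidden). I take the steel one. The lids are a small one on the bamboo stand at (220,312) and a larger one on the counter at (262,207). I take the stand one. The tray is at (620,308), with chopsticks on its left side (+y).

Run:
```python
from h import *
p,X,ok=cloud("top0")
a=p[150:260,110:350];cv2.imwrite("pics/crop0.png",cv2.resize(a,(800,367),interpolation=cv2.INTER_CUBIC))
hsv=cv2.cvtColor(p,cv2.COLOR_BGR2HSV)
H,S,V=[hsv[...,i].astype(int) for i in range(3)]
# tray
m=((H<6)|(H>174))&(S>180)&(V>70);m[:, :380]=0
m&=ok; r=cv2.minAreaRect(X[m][:,:2].astype(np.float32)*1000);print("tray",r)
# stand cloud / lid
box=np.zeros_like(ok);box[205:250,130:180]=1
q=X[box&ok&(X[...,2]>0.05)&(X[...,2]<0.13)&(S<60)&(V>110)]
print("lid white n",len(q))
for _ in range(3):
    c=q.mean(0);n=np.linalg.svd(q-c)[2][2];n*=np.sign(n[2]);q=q[abs((q-c)@n)<0.004]
print("flange c",c,"n",n,"tilt",np.degrees(np.arccos(n[2])),"az",np.degrees(np.arctan2(n[1],n[0])))
g=X[box&ok&(((X-c)@n)>0.028)&(((X-c)@n)<0.045)&(np.linalg.norm(X-c,axis=-1)<0.07)]
print("bar top n",len(g),g.mean(0)); d=np.linalg.svd(g-g.mean(0))[2][0];print("bar dir",d)
# bamboo stand
# collar zone
box[:]=0;box[175:240,265:335]=1
q=X[box&ok&(X[...,2]>0.16)&(X[...,2]<0.178)]
mm=(H>85)&(H<110)&(S>30)
s=X[box&ok&mm&(X[...,2]>0.15)&(X[...,2]<0.185)]
print("seal n",len(s),s.mean(0));(cx,cy),rad=cv2.minEnclosingCircle(s[:,:2].astype(np.float32));print(cx,cy,rad)
b=box.astype(bool)&((H<8)|(H>172))&(S>120);vv,uu=np.nonzero(b);print("red px",list(zip(uu,vv,np.round(X[vv,uu],3).tolist()))[:60])
for nm,(u,v) in dict(mill=(537,246),oil=(332,288),garlic=(505,384),mug=(354,377),jug=(368,150),can=(498,160),spA=(396,252),spB=(466,322)).items():
    print(nm,np.round(X[int(v/1.4286),int(u/1.4286)],3))
```

```text
tray ((546.4127197265625, -375.6421813964844), (228.08920288085938, 305.947998046875), 86.41576385498047)
lid white n 716
flange c [0.46962943 0.39467246 0.07710537] n [-0.45520131  0.1114359   0.88338769] tilt 27.946242301355024 az 166.2441989118863
bar top n 264 [0.46406988 0.39975242 0.11334737]
bar dir [-0.23983628 -0.97074712 -0.01133945]
seal n 356 [0.51921313 0.02162807 0.17062047]
0.523375391960144 0.014622777700424194 0.06097058579325676
red px [(np.int64(276), np.int64(189), [0.558, 0.072, 0.156]), (np.int64(277), np.int64(189), [0.559, 0.069, 0.156]), (np.int64(276), np.int64(190), [0.555, 0.072, 0.157]), (np.int64(275), np.int64(191), [0.552, 0.074, 0.158]), (np.int64(276), np.int64(191), [0.553, 0.071, 0.157]), (np.int64(275), np.int64(192), [0.55, 0.074, 0.157]), (np.int64(279), np.int64(232), [0.465, 0.059, 0.053]), (np.int64(280), np.int64(232), [0.465, 0.056, 0.057]), (np.int64(279), np.int64(233), [0.463, 0.058, 0.05]), (np.int64(280), np.int64(233), [0.463, 0.056, 0.053]), (np.int64(281), np.int64(233), [0.463, 0.053, 0.053]), (np.int64(282), np.int64(233), [0.463,
[... 723 characters left out ...]
 (np.int64(282), np.int64(236), [0.457, 0.05, 0.041]), (np.int64(283), np.int64(236), [0.455, 0.047, 0.052]), (np.int64(284), np.int64(236), [0.455, 0.044, 0.052]), (np.int64(285), np.int64(236), [0.455, 0.042, 0.054]), (np.int64(286), np.int64(236), [0.456, 0.039, 0.05]), (np.int64(283), np.int64(237), [0.454, 0.047, 0.041]), (np.int64(284), np.int64(237), [0.454, 0.044, 0.041]), (np.int64(285), np.int64(237), [0.453, 0.041, 0.049]), (np.int64(286), np.int64(237), [0.455, 0.039, 0.04])]
mill [ 0.601 -0.165  0.209]
oil [0.508 0.172 0.21 ]
garlic [ 0.375 -0.133  0.118]
mug [0.38  0.143 0.005]
jug [0.835 0.146 0.068]
can [ 0.794 -0.109  0.137]
spA [0.586 0.071 0.177]
spB [ 0.47  -0.055  0.179]
```

View pics/crop0.png

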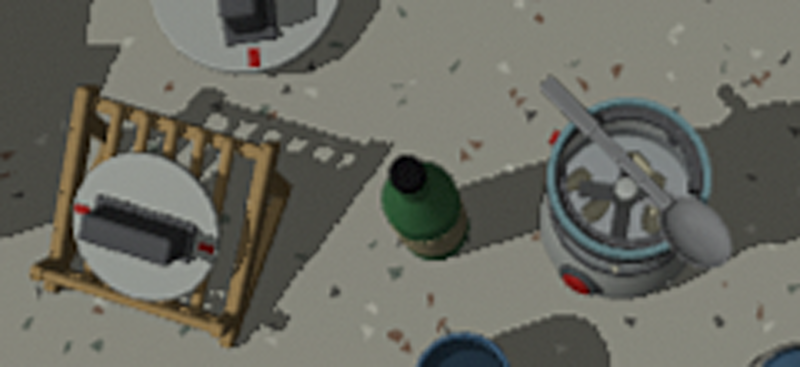

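The crop confirms both targets. The bare steel spoon has its handle end at (545,80) and dish tip at (725,262) in the crop. The small lid is on the stand at (145,228), with its bar level. The bigger lid is at the top, on the counter.

Run:
```python
from h import *
p,X,ok=cloud("top0")
hsv=cv2.cvtColor(p,cv2.COLOR_BGR2HSV);H,S,V=[hsv[...,i].astype(int) for i in range(3)]
b=np.zeros_like(ok);b[165:240,255:340]=1
m=b&(X[...,2]>0.172)&(X[...,2]<0.2)&(S<45)
l=cv2.connectedComponentsWithStats(m.astype(np.uint8));k=1+np.argmax(l[2][1:,4]);m=l[1]==k
q=X[m];c=q.mean(0);d=np.linalg.svd((q-c)[:,:2])[2][0]
if d[0]>0:d=-d
t=(q-c)[:,:2]@d;print("spoon n",len(q),c,"ang",np.degrees(np.arctan2(d[1],d[0])),"len",np.ptp(t),"mid",c[:2]+d*(t.max()+t.min())/2)
h=q[t<t.min()+0.1];hd=np.linalg.svd((h-h.mean(0))[:,:2])[2][0];print("handle ang",np.degrees(np.arctan2(hd[1],hd[0])),h.mean(0))
mm=b&(H>85)&(H<110)&(S>40);v,u=np.nonzero(mm)
P=np.array([ray("top0",a,e,0.171)[:2] for a,e in zip(u,v)])
from scipy.optimize import least_squares
f=lambda x:np.hypot(*(P-x[:2]).T)-x[2]
r=least_squares(f,[.523,.015,.058],loss="soft_l1",f_scale=.002);print("seal",r.x,len(P))
m=((H<8)|(H>172))&(S>150)&(V>50);m[:,:380]=0
vv,uu=np.nonzero(m);Z=X[m][:,2];fl=m&(X[...,2]<0.012)
e=cv2.minAreaRect(X[fl&ok][:,:2].astype(np.float32)*1000);print("tray floor",e, np.percentile(X[fl&ok],[1,99],axis=0))
s=(X[...,2]<0.03)&(H>10)&(H<25)&(S>80);s[:,:395]=0;s[:170]=0;s[255:]=0;s[:,418:]=0
print("sticks",np.percentile(X[s],[2,98],axis=0))
a=r.x
move([0.53,0.01,0.25],[180,0,-132])
```

```text
spoon n 581 [ 0.51144422 -0.00391054  0.17880706] ang -132.805591018285 len 0.18796661047594104 mid [0.52682281 0.01269357]
handle ang -132.94119538248142 [0.55828166 0.04659642 0.17877374]
seal [0.52231721 0.01420557 0.05771917] 337
tray floor ((539.166015625, -388.68658447265625), (222.2075653076172, 288.63812255859375), 86.4162368774414) [[ 0.4162583  -0.47760453  0.00257759]
 [ 0.68177513 -0.27835761  0.01154098]]
sticks [[ 0.44789627 -0.32560421  0.0048568 ]
 [ 0.65737386 -0.28176994  0.01814722]]
mm [-515.7  552.3  -23.5] rot [ 0.02  0.   -6.72]
```

Emit:
{"api": "arm_command", "payload": {
  "steps": [
    {"translation": [-170,182,-23],"rotation": [0,0,-6.7],"claw": 40},
    {"translation": [-170,182,-23],"rotation": [0,0,-6.7],"claw": 40},
    {"translation": [-170,182,-23],"rotation": [0,0,-6.7],"claw": 40},
    {"translation": [-170,182,-23],"rotation": [0,0,-6.7],"claw": 40},
    {"translation": [-170,182,-23],"rotation": [0,0,-6.7],"claw": 40}
  ]
}}

```text
clock: 0.6
tool_pos: [0.2878, -0.4333, 0.2494]
orientation: [180.0, 0.0, -131.8]
force: [1.1, 0.2, 0.8]
opening: 0.0529
gripper_force: 0.0
```

Emit:
{"api": "arm_command", "payload": {
  "steps": [
    {"translation": [-242,57,0],"rotation": [0,0,0],"claw": 40},
    {"translation": [-242,57,0],"rotation": [0,0,0],"claw": 40},
    {"translation": [-242,57,0],"rotation": [0,0,0],"claw": 40},
    {"translation": [-242,57,0],"rotation": [0,0,0],"claw": 40},
    {"translation": [-242,57,0],"rotation": [0,0,0],"claw": 40}
  ]
}}

```text
clock: 1.1
tool_pos: [0.4076, -0.2153, 0.2497]
orientation: [-180.0, 0.0, -132.1]
force: [1.8, -0.4, -1.1]
opening: 0.04
gripper_force: 0.0
```

Emit:
{"api": "arm_command", "payload": {
  "steps": [
    {"translation": [-242,57,0],"rotation": [0,0,0],"claw": 40},
    {"translation": [-242,57,0],"rotation": [0,0,0],"claw": 40},
    {"translation": [-242,57,0],"rotation": [0,0,0],"claw": 40},
    {"translation": [-242,57,0],"rotation": [0,0,0],"claw": 40},
    {"translation": [-242,57,0],"rotation": [0,0,0],"claw": 40}
  ]
}}

```text
clock: 1.6
tool_pos: [0.5275, 0.0027, 0.2495]
orientation: [180.0, 0.0, -132.0]
force: [1.3, -0.3, 0.9]
opening: 0.0398
gripper_force: 0.0
```

Run:
```python
from h import *
snap("wrist","w1");o=ctrl.get_obs();print(o["tool_pos"],o["orientation"],o["joint_pos"],o["clock"])
p,X,ok=cloud("w1")
m=ok&(X[...,2]>0.173)&(X[...,2]<0.192)&(cv2.cvtColor(p,cv2.COLOR_BGR2HSV)[...,1]<60)&(abs(X[...,0]-.527)<.12)&(abs(X[...,1])<.12)
l=cv2.connectedComponentsWithStats(m.astype(np.uint8));m=l[1]==1+np.argmax(l[2][1:,4]);q=X[m];print(len(q),q.mean(0))
for z in(0.179,):move([0.527,0.0125,0.169],[180,0,-132.8])
```

```text
[0.53096618 0.00707133 0.24898663] [-1.79973472e+02  6.89591519e-02 -1.31941602e+02] [ 2.19316921e+01  6.04924103e+00 -1.54628326e+01 -7.04287239e-03
 -6.84143315e+01 -6.38707234e+01] 1.65
3960 [ 0.49178058 -0.02564112  0.17785202]
mm [-1.3  6.6 80. ] rot [-0.01  0.01  0.17]
```

View pics/w1.png

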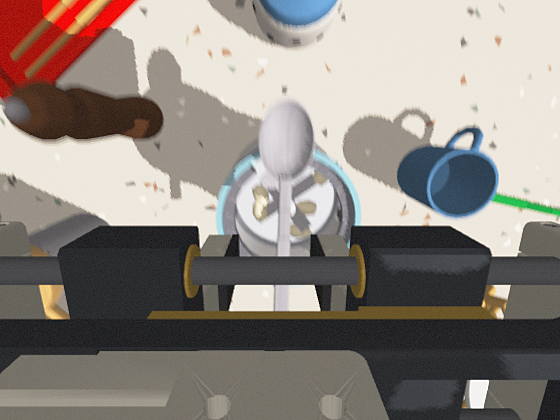

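The wrist view shows the steel spoon running vertically at column ~285, dish at (287,140), between the fingers at columns 215 and 330. The bowl is below it.

Emit:
{"api": "arm_command", "payload": {
  "steps": [
    {"translation": [-1,6.5,0],"rotation": [0,0,0.2],"claw": 40},
    {"translation": [-1,6.5,20],"rotation": [0,0,0.2],"claw": 40},
    {"translation": [-1,6.5,45],"rotation": [0,0,0.2],"claw": 40},
    {"translation": [-1,6.5,65],"rotation": [0,0,0.2],"claw": 40},
    {"translation": [-1,6.5,79],"rotation": [0,0,0.2],"claw": 40}
  ]
}}

```text
clock: 2.15
tool_pos: [0.522, 0.0054, 0.1688]
orientation: [179.9, -0.1, -133.1]
force: [0.2, 0.8, -0.2]
opening: 0.0402
gripper_force: 0.0
```

Emit:
{"api": "arm_command", "payload": {
  "steps": [
    {"translation": [0,0,0],"rotation": [0,0,0],"claw": 20},
    {"translation": [0,0,0],"rotation": [0,0,0],"claw": 0},
    {"translation": [0,0,0],"rotation": [0,0,0],"claw": 0},
    {"translation": [0,0,0],"rotation": [0,0,0],"claw": 0},
    {"translation": [0,0,0],"rotation": [0,0,0],"claw": 0}
  ]
}}

```text
clock: 2.65
tool_pos: [0.5233, 0.0057, 0.1713]
orientation: [-180.0, 0.1, -133.1]
force: [-1.2, 1.4, 1.8]
opening: 0.0095
gripper_force: 30.0
```

Emit:
{"api": "arm_command", "payload": {
  "steps": [
    {"translation": [0,0,-15],"rotation": [0,0,0],"claw": 0},
    {"translation": [0,0,-40],"rotation": [0,0,0],"claw": 0},
    {"translation": [0,0,-70],"rotation": [0,0,0],"claw": 0},
    {"translation": [0,0,-90],"rotation": [0,0,0],"claw": 0},
    {"translation": [0,0,-90],"rotation": [0,0,0],"claw": 0}
  ]
}}

```text
clock: 3.15
tool_pos: [0.5245, 0.0058, 0.2641]
orientation: [-179.8, 0.3, -133.1]
force: [0.6, -0.6, -1.0]
opening: 0.0091
gripper_force: 30.0
```

Emit:
{"api": "arm_command", "payload": {
  "steps": [
    {"translation": [20,-21,0],"rotation": [0,0,0.7],"claw": 0},
    {"translation": [50,-52,0],"rotation": [0,0,1.8],"claw": 0},
    {"translation": [80,-84,0],"rotation": [0,0,2.9],"claw": 0},
    {"translation": [110,-115,0],"rotation": [0,0,4],"claw": 0},
    {"translation": [140,-147,0],"rotation": [0,0,5],"claw": 0}
  ]
}}

```text
clock: 3.65
tool_pos: [0.5343, -0.1986, 0.2602]
orientation: [180.0, -0.0, -158.3]
force: [0.8, 1.3, 0.3]
opening: 0.0092
gripper_force: 30.0
```

Emit:
{"api": "arm_command", "payload": {
  "steps": [
    {"translation": [15,-44,0],"rotation": [0,0,1.2],"claw": 0},
    {"translation": [30,-88,0],"rotation": [0,0,2.4],"claw": 0},
    {"translation": [45,-132,0],"rotation": [0,0,3.6],"claw": 0},
    {"translation": [58,-170,0],"rotation": [0,0,4.6],"claw": 0},
    {"translation": [65,-192,0],"rotation": [0,0,5.1],"claw": 0}
  ]
}}

```text
clock: 4.15
tool_pos: [0.5453, -0.4023, 0.2592]
orientation: [180.0, -0.1, 176.1]
force: [1.0, 0.3, 0.1]
opening: 0.0089
gripper_force: 30.0
```

Run:
```python
from h import *
snap("wrist","w2");snap("side","s2");o=ctrl.get_obs();print(o["tool_pos"],o["orientation"],o["force"],o["opening"])
move([0.546,-0.40,0.012],[180,0,176.3])
a=cv2.imread("pics/w2.png");b=cv2.imread("pics/s2.png");cv2.imwrite("pics/c2.png",cv2.resize(np.hstack([a,b]),(800,300)))
```

```text
[ 0.54531506 -0.40217829  0.25863288] [ 1.79968441e+02 -1.27507273e-01  1.76165280e+02] [ 0.05814815 -0.0320954  -0.68172254] 0.00929617684791374
mm [ -1.1   2.1 246.6] rot [ 0.01 -0.03 -0.03]
```

View pics/c2.png

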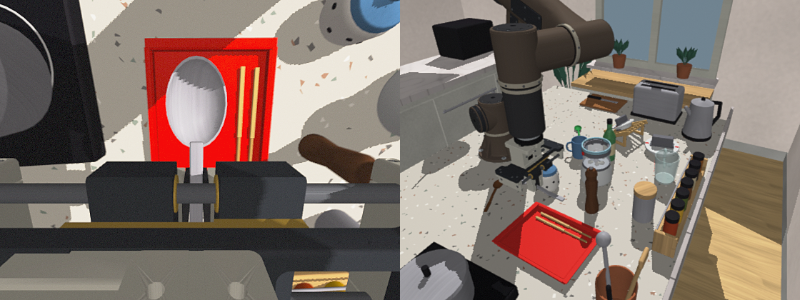

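The left half (wrist) shows the spoon held straight over the free part of the tray, dish at (195,100), chopsticks at (248,115) clear to its right. I'll lower it.

Emit:
{"api": "arm_command", "payload": {
  "steps": [
    {"translation": [0,1,45],"rotation": [0,0,0],"claw": 0},
    {"translation": [0,1,90],"rotation": [0,0,0],"claw": 0},
    {"translation": [0,1,135],"rotation": [0,0,0],"claw": 0},
    {"translation": [0,1,175],"rotation": [0,0,0],"claw": 0},
    {"translation": [0,1,205],"rotation": [0,0,0],"claw": 0}
  ]
}}

```text
clock: 4.75
tool_pos: [0.5448, -0.3969, 0.0525]
orientation: [179.9, -0.1, 176.5]
force: [0.2, 0.2, -0.6]
opening: 0.0093
gripper_force: 30.0
```

Emit:
{"api": "arm_command", "payload": {
  "steps": [
    {"translation": [0,0,15],"rotation": [0,0,0],"claw": 0},
    {"translation": [0,0,25],"rotation": [0,0,0],"claw": 0},
    {"translation": [0,0,33],"rotation": [0,0,0],"claw": 0},
    {"translation": [0,0,37],"rotation": [0,0,0],"claw": 0},
    {"translation": [0,0,40],"rotation": [0,0,0],"claw": 0}
  ]
}}

```text
clock: 5.25
tool_pos: [0.5468, -0.3987, 0.0164]
orientation: [-180.0, 0.1, 176.4]
force: [-0.4, -0.6, -0.8]
opening: 0.0092
gripper_force: 30.0
```

Emit:
{"api": "arm_command", "payload": {
  "steps": [
    {"translation": [0,0,2],"rotation": [0,0,0],"claw": 0},
    {"translation": [0,0,4],"rotation": [0,0,0],"claw": 0},
    {"translation": [0,0,6],"rotation": [0,0,0],"claw": 0},
    {"translation": [0,0,6.5],"rotation": [0,0,0],"claw": 0},
    {"translation": [0,0,6.5],"rotation": [0,0,0],"claw": 0}
  ]
}}

```text
clock: 5.75
tool_pos: [0.5461, -0.3985, 0.0091]
orientation: [180.0, -0.0, 176.4]
force: [-0.0, 0.2, -0.7]
opening: 0.0093
gripper_force: 30.0
```

Emit:
{"api": "arm_command", "payload": {
  "steps": [
    {"translation": [0,0,1],"rotation": [0,0,0],"claw": 12},
    {"translation": [0,0,1],"rotation": [0,0,0],"claw": 20},
    {"translation": [0,0,1],"rotation": [0,0,0],"claw": 30},
    {"translation": [0,0,1],"rotation": [0,0,0],"claw": 30},
    {"translation": [0,0,1],"rotation": [0,0,0],"claw": 30}
  ]
}}

```text
clock: 6.25
tool_pos: [0.5462, -0.3985, 0.0081]
orientation: [180.0, 0.0, 176.4]
force: [0.2, -0.2, 0.5]
opening: 0.0293
gripper_force: 0.0
```

Emit:
{"api": "arm_command", "payload": {
  "steps": [
    {"translation": [0,0,-25],"rotation": [0,0,0],"claw": 30},
    {"translation": [0,0,-75],"rotation": [0,0,0],"claw": 30},
    {"translation": [0,0,-125],"rotation": [0,0,0],"claw": 30},
    {"translation": [0,0,-175],"rotation": [0,0,0],"claw": 30},
    {"translation": [0,0,-225],"rotation": [0,0,0],"claw": 30}
  ]
}}

```text
clock: 6.75
tool_pos: [0.5458, -0.3983, 0.2354]
orientation: [-180.0, 0.0, 176.4]
force: [0.1, -0.7, 0.3]
opening: 0.0301
gripper_force: 0.0
```

Run:
```python
from h import *
snap("wrist","w3");o=ctrl.get_obs();print(o["tool_pos"],o["orientation"],o["clock"])
p,X,ok=cloud("w3");S=cv2.cvtColor(p,cv2.COLOR_BGR2HSV)[...,1]
m=ok&(S<70)&(abs(X[...,0]-.546)<.125)&(abs(X[...,1]+.4)<.06)&(X[...,2]<.05);q=X[m];print(len(q),np.percentile(q,[2,50,98],axis=0))
# goal toward chopper look pose: camera over collar
move([0.42,-0.02,0.30],[180,0,-154])
```

```text
[ 0.54871627 -0.40083412  0.24578291] [-179.59574089    0.64173838  176.49865591] 6.8
2160 [[ 0.46144078 -0.41368618  0.00543978]
 [ 0.50233931 -0.39919139  0.00993562]
 [ 0.64052617 -0.37722472  0.01625358]]
mm [151.1 371.9 -58.5] rot [-0.11  0.1  -5.9 ]
```

Emit:
{"api": "arm_command", "payload": {
  "steps": [
    {"translation": [3,45,-15],"rotation": [0,0,-1.3],"claw": 60},
    {"translation": [6,90,-30],"rotation": [0,0,-2.6],"claw": 60},
    {"translation": [9,137,-40],"rotation": [0,0,-3.9],"claw": 60},
    {"translation": [12,183,-40],"rotation": [0,0,-5.2],"claw": 60},
    {"translation": [14,228,-40],"rotation": [0,0,-6.4],"claw": 60}
  ]
}}

```text
clock: 7.3
tool_pos: [0.5461, -0.1683, 0.2735]
orientation: [-180.0, 0.1, -151.3]
force: [0.7, -0.1, 0.2]
opening: 0.0592
gripper_force: 0.0
```

Emit:
{"api": "arm_command", "payload": {
  "steps": [
    {"translation": [-22,40,0],"rotation": [0,0,-1.3],"claw": 60},
    {"translation": [-44,80,0],"rotation": [0,0,-2.6],"claw": 60},
    {"translation": [-66,120,0],"rotation": [0,0,-3.9],"claw": 60},
    {"translation": [-88,161,0],"rotation": [0,0,-5.2],"claw": 60},
    {"translation": [-110,201,0],"rotation": [0,0,-6.5],"claw": 60}
  ]
}}

```text
clock: 7.8
tool_pos: [0.547, 0.061, 0.2732]
orientation: [-180.0, 0.0, -118.8]
force: [1.7, -0.1, -0.1]
opening: 0.0597
gripper_force: 0.0
```

Emit:
{"api": "arm_command", "payload": {
  "steps": [
    {"translation": [0,0,0],"rotation": [0,0,0],"claw": 60},
    {"translation": [0,0,0],"rotation": [0,0,0],"claw": 60},
    {"translation": [0,0,0],"rotation": [0,0,0],"claw": 60}
  ]
}}

```text
clock: 8.1
tool_pos: [0.5473, 0.0586, 0.2729]
orientation: [180.0, -0.0, -119.1]
force: [0.5, -1.1, -0.4]
opening: 0.0602
gripper_force: 0.0
```

Run:
```python
from h import *
snap("wrist","w4");snap("top","t4");o=ctrl.get_obs();print(o["tool_pos"],o["orientation"],o["clock"])
a=cv2.imread("pics/w4.png");cv2.imwrite("pics/w4b.png",cv2.resize(a,(800,600)))
p,X,ok=cloud("w4");hsv=cv2.cvtColor(p,cv2.COLOR_BGR2HSV);H,S,V=[hsv[...,i].astype(int) for i in range(3)]
m=ok&(H>82)&(H<112)&(S>40)&(X[...,2]>.16)&(X[...,2]<.18)&(np.hypot(X[...,0]-.522,X[...,1]-.014)<.08);v,u=np.nonzero(m)
P=np.array([ray("w4",a,e,0.171)[:2] for a,e in zip(u,v)]);print(len(P),X[m].mean(0))
from scipy.optimize import least_squares
r=least_squares(lambda x:np.hypot(*(P-x[:2]).T)-.058,[.522,.014],loss="soft_l1",f_scale=.001);print("seal",r.x,np.std(np.hypot(*(P-r.x[:2]).T)))
m=ok&((H<8)|(H>172))&(S>120)&(X[...,2]>.13)&(X[...,2]<.19)&(np.hypot(X[...,0]-.522,X[...,1]-.014)<.08)
l=cv2.connectedComponentsWithStats(m.astype(np.uint8))
for i in range(1,l[0]):
    if l[2][i,4]>8:
        cu,cv=l[3][i];z=np.median(X[l[1]==i][:,2]);w=ray("w4",cu,cv,z);print(cu,cv,l[2][i,4],w,"ang",np.degrees(np.arctan2(w[1]-r.x[1],w[0]-r.x[0])))
```

```text
[0.54743735 0.05806108 0.27304149] [-1.79998432e+02 -2.66216451e-03 -1.19181055e+02] 8.2
3000 [0.52229282 0.01028863 0.17015561]
seal [0.52336192 0.01263627] 0.0017826379342102655
273.0408163265306 67.81632653061224 49 [ 0.4921983  -0.04438496  0.15464671] ang -118.65777607658879
274.5 215.44444444444446 18 [0.55514836 0.07111329 0.15467998] ang 61.47275725478027
```

View pics/w4b.png

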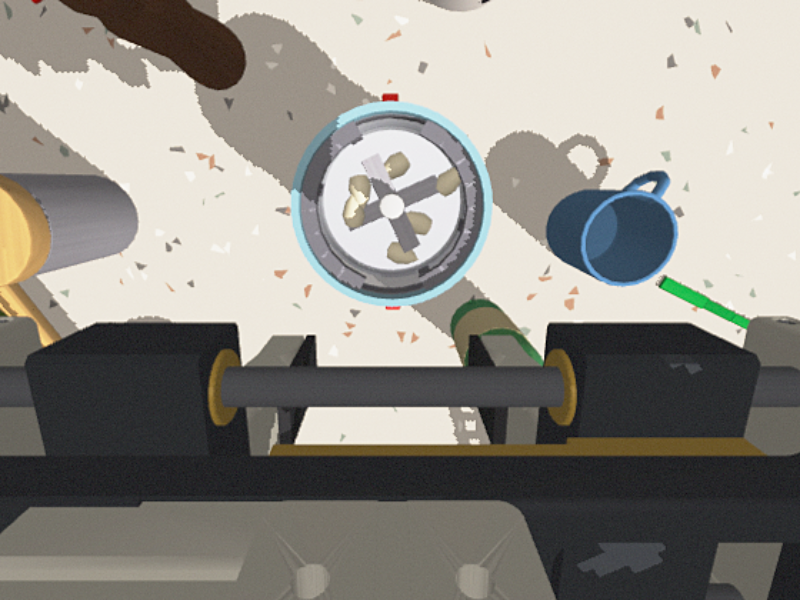

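The wrist view shows the empty bowl at (392,205) with red slot marks at (390,97) and (392,307), so the slot axis is at 61.4°. Next, the lid.

```bash
cat >> h.py <<'E'
def lidrot(n,ang):  # tool z=-n, tool x ~ heading ang
    n=np.array(n)/np.linalg.norm(n);b=np.array([np.cos(np.radians(ang)),np.sin(np.radians(ang)),0]);b-=n*(b@n);b/=np.linalg.norm(b)
    return R.from_matrix(np.stack([b,np.cross(-n,b),-n],1)),b,n
E
python3 - <<'E'
from h import *
r,b,n=lidrot([-.455,.111,.883],-103.9)
g=np.array([.4713,.398,.0992]);t=g+n*.12-.045*b
print(r.as_euler('xyz',degrees=True),t)
o=ctrl.get_obs();Rc=R.from_euler('xyz',o["orientation"],degrees=True);p=o["tool_pos"]
d=(Rc.inv()*r).as_rotvec();print("total rot",np.degrees(d)/5)
w1=np.array([.46,.28,.29]);print("leg1",Rc.inv().apply(w1-p)*1000)
R1=Rc*R.from_rotvec(d*.5);print("leg2",R1.inv().apply(t-w1)*1000,"rot",np.degrees((R1.inv()*r).as_rotvec())/5)
p,X,ok=cloud("top0");q=X[150:330,:90][ok[150:330,:90]];q=q[(q[:,2]>.1)&(q[:,0]>.35)];print("toaster",np.percentile(q,[1,99],axis=0))
E
```

```text
[-1.52058588e+02  7.87079400e-02 -1.03858253e+02] [0.42745206 0.4550165  0.20527298]
total rot [ 5.55232489 -0.76309963 -2.99945954]
leg1 [-151.13847542  184.550607    -16.97058063]
leg2 [-149.40067312  112.76864755   61.89896359] rot [ 2.77616245 -0.38154982 -1.49972977]
toaster [[0.42151037 0.64988267 0.10261007]
 [0.62855229 0.75019086 0.194026  ]]
```

Emit:
{"api": "arm_command", "payload": {
  "steps": [
    {"translation": [-30,37,-10],"rotation": [0.5,-0.1,-0.3],"claw": 60},
    {"translation": [-60,74,-17],"rotation": [1.1,-0.2,-0.6],"claw": 60},
    {"translation": [-90,110,-17],"rotation": [1.7,-0.2,-0.9],"claw": 60},
    {"translation": [-120,147,-17],"rotation": [2.2,-0.3,-1.2],"claw": 60},
    {"translation": [-151,184,-17],"rotation": [2.8,-0.4,-1.5],"claw": 60}
  ]
}}

```text
clock: 8.7
tool_pos: [0.4597, 0.2811, 0.2909]
orientation: [-165.8, 1.2, -111.5]
force: [1.6, 0.7, 0.1]
opening: 0.0597
gripper_force: 0.0
```

Emit:
{"api": "arm_command", "payload": {
  "steps": [
    {"translation": [-37,28,15],"rotation": [0.7,-0.1,-0.4],"claw": 60},
    {"translation": [-75,56,31],"rotation": [1.4,-0.2,-0.8],"claw": 60},
    {"translation": [-112,85,46],"rotation": [2.1,-0.3,-1.2],"claw": 60},
    {"translation": [-149,113,62],"rotation": [2.8,-0.4,-1.5],"claw": 60},
    {"translation": [-149,113,62],"rotation": [2.8,-0.4,-1.5],"claw": 60}
  ]
}}

```text
clock: 9.2
tool_pos: [0.4258, 0.4575, 0.2009]
orientation: [-151.7, -0.1, -103.5]
force: [-0.7, -0.8, 0.3]
opening: 0.0604
gripper_force: 0.0
```

Emit:
{"api": "arm_command", "payload": {
  "steps": [
    {"translation": [0,0,0],"rotation": [0,0,0],"claw": 60},
    {"translation": [0,0,0],"rotation": [0,0,0],"claw": 60}
  ]
}}

```text
clock: 9.4
tool_pos: [0.4277, 0.4543, 0.2055]
orientation: [-151.8, 0.2, -103.8]
force: [-0.2, 0.1, 0.0]
opening: 0.06
gripper_force: 0.0
```

Run:
```python
from h import *
snap("wrist","w5");o=ctrl.get_obs();print(o["tool_pos"],o["orientation"],o["clock"])
a=cv2.imread("pics/w5.png");cv2.imwrite("pics/w5b.png",cv2.resize(a,(800,600)))
p,X,ok=cloud("w5");hsv=cv2.cvtColor(p,cv2.COLOR_BGR2HSV);H,S,V=[hsv[...,i].astype(int) for i in range(3)]
q=X[ok&(S<40)&(V>130)&(np.linalg.norm(X-[.48,.396,.08],axis=-1)<.065)]
for _ in range(4):
    c=q.mean(0);n=np.linalg.svd(q-c,full_matrices=False)[2][2];n*=np.sign(n[2]);q=q[abs((q-c)@n)<.003]
print("plane",len(q),c,n,"tilt",np.degrees(np.arccos(n[2])),np.degrees(np.arctan2(n[1],n[0])))
h=(X-c)@n;m=ok&(h>.031)&(h<.041)&(np.linalg.norm(X-[.464,.4,.113],axis=-1)<.06)
g=X[m];gc=g.mean(0);b=np.linalg.svd(g-gc,full_matrices=False)[2][0];t=(g-gc)@b;s=(g-gc)@np.cross(n,b)
print("bar",len(g),gc,"h",h[m].mean(),"dir",b,np.degrees(np.arctan2(b[1],b[0])),"L",np.percentile(t,[1,99]),"W",np.percentile(s,[1,99]))
m=ok&((H<8)|(H>172))&(S>120)&(abs(h)<.006)&(np.linalg.norm(X-c,axis=-1)<.09)
l=cv2.connectedComponentsWithStats(m.astype(np.uint8))
for i in range(1,l[0]):
    if l[2][i,4]>8:print("mark",l[3][i],X[l[1]==i].mean(0))
```

```text
[0.42787779 0.45434001 0.20603   ] [-151.82320927    0.307598   -103.82837796] 9.45
plane 369 [0.47513529 0.38935036 0.08285708] [-0.46381729  0.10602392  0.87956378] tilt 28.410212328721624 167.12399559126612
bar 1754 [0.46077577 0.39688307 0.11074929] h 0.031991813818723666 dir [2.32253264e-01 9.72654907e-01 9.23976752e-04] 76.57022696825884 L [-0.03292844  0.03768461] W [-0.01048811  0.01034525]
mark [279.00970874  94.        ] [0.46556122 0.34451367 0.07982684]
mark [279.5 203. ] [0.49021274 0.4474479  0.07952773]
```

View pics/w5b.png

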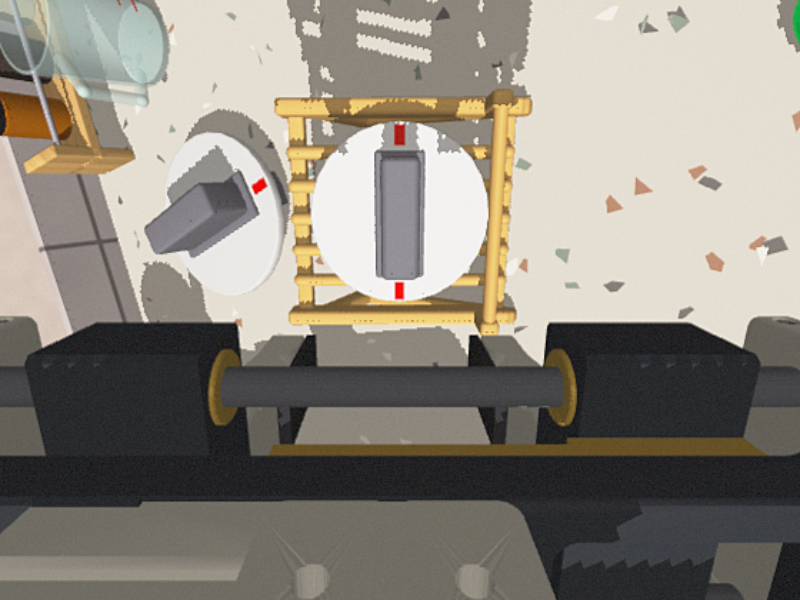

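The lid on the stand is centred at (400,210). Its bar runs vertically at columns 378–424 and its red marks are at (400,134) and (400,290). It lines up with the gripper.

Run:
```python
from h import *
r,b,n=lidrot([-.4565,.1096,.883],-103.5)
o=ctrl.get_obs();print(o["tool_pos"]);move(np.array([.4688,.398,.0973])-.016*n,r.as_euler('xyz',degrees=True))
```

```text
[0.42787779 0.45434001 0.20603   ]
mm [ 45.5   4.4 136.8] rot [-0.04  0.02 -0.09]
```

Emit:
{"api": "arm_command", "payload": {
  "steps": [
    {"translation": [25,4,30],"rotation": [0,0,-0.1],"claw": 60},
    {"translation": [45.5,4.5,60],"rotation": [0,0,-0.1],"claw": 60},
    {"translation": [45.5,4.5,85],"rotation": [0,0,-0.1],"claw": 60},
    {"translation": [45.5,4.5,110],"rotation": [0,0,-0.1],"claw": 60},
    {"translation": [45.5,4.5,127],"rotation": [0,0,-0.1],"claw": 60}
  ]
}}

```text
clock: 9.95
tool_pos: [0.472, 0.3967, 0.0912]
orientation: [-151.8, 0.1, -103.4]
force: [0.2, 0.0, 0.4]
opening: 0.0598
gripper_force: 0.0
```

Emit:
{"api": "arm_command", "payload": {
  "steps": [
    {"translation": [0,0,4],"rotation": [0,0,0],"claw": 50},
    {"translation": [0,0,9],"rotation": [0,0,0],"claw": 40},
    {"translation": [0,0,9],"rotation": [0,0,0],"claw": 30},
    {"translation": [0,0,9],"rotation": [0,0,0],"claw": 30}
  ]
}}

```text
clock: 10.35
tool_pos: [0.4751, 0.3976, 0.0841]
orientation: [-151.8, 0.1, -103.3]
force: [-0.6, -0.8, 0.4]
opening: 0.0337
gripper_force: 0.0
```

Emit:
{"api": "arm_command", "payload": {
  "steps": [
    {"translation": [0,0,0],"rotation": [0,0,0],"claw": 20},
    {"translation": [0,0,0],"rotation": [0,0,0],"claw": 10},
    {"translation": [0,0,0],"rotation": [0,0,0],"claw": 10},
    {"translation": [0,0,0],"rotation": [0,0,0],"claw": 10}
  ]
}}

```text
clock: 10.75
tool_pos: [0.4751, 0.3978, 0.0839]
orientation: [-151.8, 0.1, -103.2]
force: [-1.3, -2.1, 6.8]
opening: 0.0238
gripper_force: 30.0
```

Emit:
{"api": "arm_command", "payload": {
  "steps": [
    {"translation": [0,0,-8],"rotation": [0,0,0],"claw": 10},
    {"translation": [0,0,-20],"rotation": [0,0,0],"claw": 10},
    {"translation": [0,0,-40],"rotation": [0,0,0],"claw": 10},
    {"translation": [0,0,-65],"rotation": [0,0,0],"claw": 10},
    {"translation": [0,0,-90],"rotation": [0,0,0],"claw": 10}
  ]
}}

```text
clock: 11.25
tool_pos: [0.4326, 0.4066, 0.1623]
orientation: [-151.9, -0.1, -103.3]
force: [0.2, 0.7, -0.5]
opening: 0.0238
gripper_force: 30.0
```

Emit:
{"api": "arm_command", "payload": {
  "steps": [
    {"translation": [0,0,0],"rotation": [0,0,0],"claw": 10},
    {"translation": [0,0,0],"rotation": [0,0,0],"claw": 10}
  ]
}}

```text
clock: 11.45
tool_pos: [0.433, 0.4074, 0.1623]
orientation: [-151.8, 0.0, -103.2]
force: [-0.2, 0.2, -1.8]
opening: 0.0239
gripper_force: 30.0
```

```bash
cat >> h.py <<'E'
def inhand(fn):
    snap("wrist",fn);o=ctrl.get_obs();p,d,K,T=load(fn);p,X,ok=cloud(fn);hsv=cv2.cvtColor(p,cv2.COLOR_BGR2HSV)
    X=R.from_euler('xyz',o["orientation"],degrees=True).inv().apply((X-o["tool_pos"]).reshape(-1,3)).reshape(X.shape)*1000
    H,S,V=[hsv[...,i].astype(int) for i in range(3)];near=ok&(np.linalg.norm(X[...,:2],axis=-1)<75)&(abs(X[...,2])<25)
    w=near&(S<40)&(V>110)&(X[...,0]>20);q=X[w];c=q.mean(0)
    for _ in range(4):
        n=np.linalg.svd(q-q.mean(0),full_matrices=False)[2][2];n*=-np.sign(n[2]);q=q[abs((q-q.mean(0))@n)<2]
    print("flange",len(q),q.mean(0),"n in tool",n)
    P=X[near&(X[...,0]>20)&(abs((X-q.mean(0))@n)<3)&(hsv[...,0]>=0)]
    m=near&((H<8)|(H>172))&(S>120);l=cv2.connectedComponentsWithStats(m.astype(np.uint8))
    for i in range(1,l[0]):
        if l[2][i,4]>8:print("mark",l[3][i],l[2][i,4],X[l[1]==i].mean(0))
    r=np.hypot(P[:,0],P[:,1]);a=np.degrees(np.arctan2(P[:,1],P[:,0]))
    E=[]
    for s in range(-50,51,5):
        k=abs(a-s)<2.5
        if k.sum()>5:j=np.percentile(r[k],98);E.append([j*np.cos(np.radians(s)),j*np.sin(np.radians(s))])
    E=np.array(E)
    from scipy.optimize import least_squares
    f=least_squares(lambda x:np.hypot(*(E-x).T)-62,[0,0],loss="soft_l1");print("rim centre",f.x,"res",f.fun.std(),len(E))
E
python3 - <<'E'
from h import *
inhand("w6")
o=ctrl.get_obs();print(o["tool_pos"],o["orientation"],o["force"],o["opening"])
p=o["tool_pos"];Rc=R.from_euler('xyz',o["orientation"],degrees=True);r=R.from_euler('xyz',[180,0,-118.6],degrees=True)
d=(Rc.inv()*r).as_rotvec();w=[np.array([.44,.37,.30]),np.array([.49,.2,.29]),np.array([.5235,.0132,.26])];f=[.35,.7,1];Rp=Rc
for a,k in zip(w,f):
    Rn=Rc*R.from_rotvec(d*k);print(np.round(Rp.inv().apply(a-p)*1000,1),np.round(np.degrees((Rp.inv()*Rn).as_rotvec())/5,2));p=a;Rp=Rn
E
```

```text
flange 8558 [39.29442946 -0.43590934  5.18039921] n in tool [-3.97856292e-04 -2.79158428e-04 -9.99999882e-01]
mark [274.96129032 154.48064516] 310 [53.30900927 -0.20141571  4.22144111]
rim centre [-0.25255601 -0.31848136] res 0.23006411316252603 21
[0.43318012 0.40668303 0.16168603] [-1.51821164e+02 -4.05304384e-02 -1.03241876e+02] [-0.05373181 -0.80298945 -1.6325597 ] 0.02386748658506998
[  34.2  -78.6 -114.8] [-1.96  0.26  1.05]
[145.3 -94.   39.4] [-1.96  0.26  1.05]
[ 157.4 -101.4   43.2] [-1.68  0.22  0.9 ]
```

Emit:
{"api": "arm_command", "payload": {
  "steps": [
    {"translation": [9,-20,-30],"rotation": [-0.4,0,0.2],"claw": 10},
    {"translation": [18,-40,-60],"rotation": [-0.8,0.1,0.4],"claw": 10},
    {"translation": [26,-59,-87],"rotation": [-1.3,0.2,0.7],"claw": 10},
    {"translation": [34,-79,-115],"rotation": [-2,0.3,1],"claw": 10},
    {"translation": [34,-79,-115],"rotation": [-2,0.3,1],"claw": 10}
  ]
}}

```text
clock: 12.0
tool_pos: [0.4428, 0.3714, 0.3058]
orientation: [-161.9, 1.0, -108.6]
force: [0.1, -0.2, -2.2]
opening: 0.0239
gripper_force: 30.0
```

Emit:
{"api": "arm_command", "payload": {
  "steps": [
    {"translation": [29,-19,8],"rotation": [-0.4,0,0.2],"claw": 10},
    {"translation": [58,-38,16],"rotation": [-0.8,0.1,0.4],"claw": 10},
    {"translation": [87,-56,24],"rotation": [-1.2,0.2,0.6],"claw": 10},
    {"translation": [116,-75,32],"rotation": [-1.6,0.2,0.8],"claw": 10},
    {"translation": [145,-94,39],"rotation": [-2,0.3,1],"claw": 10}
  ]
}}

```text
clock: 12.5
tool_pos: [0.491, 0.1984, 0.2902]
orientation: [-172.0, 0.1, -113.7]
force: [1.0, 0.4, -0.9]
opening: 0.0242
gripper_force: 30.0
```

Emit:
{"api": "arm_command", "payload": {
  "steps": [
    {"translation": [32,-20,3],"rotation": [-0.4,0,0.2],"claw": 10},
    {"translation": [64,-41,12],"rotation": [-0.8,0.1,0.4],"claw": 10},
    {"translation": [96,-62,22],"rotation": [-1.2,0.2,0.6],"claw": 10},
    {"translation": [128,-82,33],"rotation": [-1.5,0.2,0.8],"claw": 10},
    {"translation": [157,-101,43],"rotation": [-1.7,0.2,0.9],"claw": 10}
  ]
}}

```text
clock: 13.0
tool_pos: [0.525, 0.0118, 0.2608]
orientation: [179.5, -0.6, -118.4]
force: [-0.3, 1.1, -1.1]
opening: 0.0238
gripper_force: 30.0
```

Emit:
{"api": "arm_command", "payload": {
  "steps": [
    {"translation": [0,0,0],"rotation": [0,0,0],"claw": 10},
    {"translation": [0,0,0],"rotation": [0,0,0],"claw": 10},
    {"translation": [0,0,0],"rotation": [0,0,0],"claw": 10}
  ]
}}

```text
clock: 13.3
tool_pos: [0.525, 0.0144, 0.262]
orientation: [179.6, -0.5, -118.2]
force: [-0.0, 0.2, -0.8]
opening: 0.0236
gripper_force: 30.0
```

Run:
```python
from h import *
inhand("w7");T=[]
o=ctrl.get_obs();print(o["tool_pos"],o["orientation"],o["force"],o["opening"],o["clock"]);move([.5235,.0132,.20],[180,0,-118.6])
```

```text
flange 8800 [39.72732594 -0.77321391  5.99529198] n in tool [-1.37118246e-03 -8.01346235e-04 -9.99998739e-01]
mark [274.96091205 154.46579805] 307 [54.23286929 -0.53959006  5.05192504]
rim centre [ 0.61335052 -0.84490029] res 0.2558681565923109 21
[0.52504194 0.01493171 0.26240417] [ 179.61933125   -0.47786721 -118.17666957] [-0.72504502 -0.03940166 -0.99791355] 0.023596253837804348 13.35
mm [ 1.7  0.1 62.4] rot [ 0.08 -0.1   0.08]
```

Emit:
{"api": "arm_command", "payload": {
  "steps": [
    {"translation": [1.5,0,10],"rotation": [0.1,-0.1,0.1],"claw": 10},
    {"translation": [1.5,0,25],"rotation": [0.1,-0.1,0.1],"claw": 10},
    {"translation": [1.5,0,40],"rotation": [0.1,-0.1,0.1],"claw": 10},
    {"translation": [1.5,0,55],"rotation": [0.1,-0.1,0.1],"claw": 10},
    {"translation": [1.5,0,62],"rotation": [0.1,-0.1,0.1],"claw": 10}
  ]
}}

```text
clock: 13.85
tool_pos: [0.5232, 0.0139, 0.1998]
orientation: [-179.9, 0.0, -118.6]
force: [-0.5, 0.1, -1.6]
opening: 0.024
gripper_force: 30.0
```

Emit:
{"api": "arm_command", "payload": {
  "steps": [
    {"translation": [0,0,2],"rotation": [0,0,0],"claw": 10},
    {"translation": [0,0,4],"rotation": [0,0,0],"claw": 10},
    {"translation": [0,0,6],"rotation": [0,0,0],"claw": 10},
    {"translation": [0,0,8],"rotation": [0,0,0],"claw": 10}
  ]
}}

```text
clock: 14.25
tool_pos: [0.5243, 0.0131, 0.1933]
orientation: [-179.8, 0.1, -118.7]
force: [0.1, -0.0, -1.1]
opening: 0.0238
gripper_force: 30.0
```

Run:
```python
from h import *
for i in range(3):
    ctrl.snapshot("top");o=ctrl.get_obs();print(o["tool_pos"],o["orientation"],o["force"],o["moment"],o["opening"])
snap("side","s8");a=cv2.imread("pics/s8.png");move([.5235,.0132,.184],[180,0,-118.6])
```

```text
[0.52402885 0.01304358 0.1928055 ] [-1.79861408e+02  7.77577306e-02 -1.18706840e+02] [ 0.05070086  1.34387351 -0.40035977] [ 0.05504437  0.14105904 -0.01110248] 0.023982296106960503
[0.52396426 0.01297727 0.19288335] [-1.79867979e+02  6.68297450e-02 -1.18705379e+02] [ 0.44297123 -0.4618869  -0.94941261] [ 0.00389605  0.11156486 -0.01669127] 0.023806070905726673
[0.52401227 0.01292965 0.19298816] [-1.79861706e+02  6.70846521e-02 -1.18711034e+02] [ 0.27171288  0.07884753 -0.47823934] [-0.01717495  0.07834894  0.02640762] 0.02373661724142678
mm [0.  0.6 9. ] rot [-0.03  0.01 -0.02]
```

Emit:
{"api": "arm_command", "payload": {
  "steps": [
    {"translation": [0,0.5,2],"rotation": [0,0,0],"claw": 10},
    {"translation": [0,0.5,4],"rotation": [0,0,0],"claw": 10},
    {"translation": [0,0.5,6],"rotation": [0,0,0],"claw": 10},
    {"translation": [0,0.5,8],"rotation": [0,0,0],"claw": 10},
    {"translation": [0,0.5,8],"rotation": [0,0,0],"claw": 10}
  ]
}}

```text
clock: 14.95
tool_pos: [0.5235, 0.0132, 0.1847]
orientation: [-179.9, 0.0, -118.7]
force: [-1.0, 1.2, 1.7]
opening: 0.0237
gripper_force: 30.0
```

Emit:
{"api": "arm_command", "payload": {
  "steps": [
    {"translation": [0,0,1],"rotation": [0,0,0],"claw": 10},
    {"translation": [0,0,2],"rotation": [0,0,0],"claw": 10},
    {"translation": [0,0,2],"rotation": [0,0,0],"claw": 10}
  ]
}}

```text
clock: 15.25
tool_pos: [0.5236, 0.0132, 0.183]
orientation: [-179.9, 0.1, -118.7]
force: [-1.4, -0.6, 3.2]
opening: 0.0233
gripper_force: 30.0
```

Emit:
{"api": "arm_command", "payload": {
  "steps": [
    {"translation": [0,0,1],"rotation": [0,0,0],"claw": 10},
    {"translation": [0,0,2],"rotation": [0,0,0],"claw": 10},
    {"translation": [0,0,2],"rotation": [0,0,0],"claw": 10}
  ]
}}

```text
clock: 15.55
tool_pos: [0.5236, 0.0132, 0.1809]
orientation: [-179.9, 0.1, -118.7]
force: [-0.6, -1.9, 4.4]
opening: 0.0236
gripper_force: 30.0
```

Run:
```python
from h import *
for i in range(4):
    ctrl.snapshot("top");o=ctrl.get_obs();print(o["tool_pos"],o["orientation"],o["force"],o["moment"],o["opening"])
```

```text
[0.52365268 0.01316374 0.18101418] [-1.79856059e+02  6.43457750e-02 -1.18702499e+02] [-0.8559217  -1.33367305  4.72396752] [-0.07340912  0.59839204  0.06923412] 0.024252547331510457
[0.52363769 0.01318761 0.18100726] [-1.79858084e+02  6.30251868e-02 -1.18698622e+02] [-1.77723733 -0.9314647   3.63295488] [-0.15348936  0.59299745  0.06415885] 0.024015017341255263
[0.52362747 0.01320387 0.18101385] [-1.79859724e+02  6.51478423e-02 -1.18697868e+02] [-1.91358827 -1.25406573  4.43751759] [-0.23613102  0.60143383  0.11685723] 0.023332397480410338
[0.52361823 0.01314629 0.18097993] [-1.79859971e+02  6.17657791e-02 -1.18702007e+02] [-1.04215816 -1.64612491  3.85046999] [-0.18822124  0.60585372  0.07937522] 0.023848079229190425
```

Emit:
{"api": "arm_command", "payload": {
  "steps": [
    {"translation": [0,0,1],"rotation": [0,0,0],"claw": 10},
    {"translation": [0,0,1.5],"rotation": [0,0,0],"claw": 10},
    {"translation": [0,0,1.5],"rotation": [0,0,0.5],"claw": 10},
    {"translation": [0,0,1.5],"rotation": [0,0,1.2],"claw": 10},
    {"translation": [0,0,1.5],"rotation": [0,0,2],"claw": 10}
  ]
}}

```text
clock: 16.25
tool_pos: [0.524, 0.0136, 0.1796]
orientation: [-179.9, 0.1, -128.8]
force: [-0.4, 0.5, 5.2]
opening: 0.0238
gripper_force: 30.0
```

Emit:
{"api": "arm_command", "payload": {
  "steps": [
    {"translation": [0,0,0],"rotation": [0,0,1],"claw": 10},
    {"translation": [0,0,0],"rotation": [0,0,2],"claw": 10},
    {"translation": [0,0,0],"rotation": [0,0,3],"claw": 10},
    {"translation": [0,0,0],"rotation": [0,0,4],"claw": 10},
    {"translation": [0,0,0],"rotation": [0,0,5],"claw": 10}
  ]
}}

```text
clock: 16.75
tool_pos: [0.5245, 0.0136, 0.1798]
orientation: [-179.9, 0.2, -153.9]
force: [0.2, -0.2, 4.6]
opening: 0.0235
gripper_force: 30.0
```

Run:
```python
from h import *
inhand("w9");o=ctrl.get_obs();print(o["tool_pos"],o["orientation"],o["force"],o["moment"],o["opening"],o["joint_pos"])
```

```text
flange 8423 [39.1542087  -0.65191229  5.66694422] n in tool [ 2.89169470e-03  1.50423889e-04 -9.99995808e-01]
mark [214.02941176 149.82352941] 102 [ 54.07022353 -37.40236981  23.97251521]
mark [274.52447552 154.51398601] 286 [53.19440816 -1.01251251  4.79496529]
rim centre [-0.35262087 -0.66869973] res 0.24452377718283438 21
[0.52446917 0.01360925 0.17980769] [-179.90804319    0.23384042 -154.19819978] [0.38322498 0.6687006  5.20456253] [ 0.02499575 -0.08387103  0.03868959] 0.023930667122640203 [ 22.99190857   8.37268575 -22.28780499   0.09367785 -59.10147584
 -87.23823441]
```

Emit:
{"api": "arm_command", "payload": {
  "steps": [
    {"translation": [0,0,0],"rotation": [0,0,1],"claw": 10},
    {"translation": [0,0,0],"rotation": [0,0,2],"claw": 10},
    {"translation": [0,0,0],"rotation": [0,0,3],"claw": 10},
    {"translation": [0,0,0],"rotation": [0,0,4],"claw": 10},
    {"translation": [0,0,0],"rotation": [0,0,5],"claw": 10}
  ]
}}

```text
clock: 17.3
tool_pos: [0.5245, 0.0135, 0.1798]
orientation: [180.0, 0.3, -178.9]
force: [-0.0, 0.2, 5.0]
opening: 0.0238
gripper_force: 30.0
```

Emit:
{"api": "arm_command", "payload": {
  "steps": [
    {"translation": [0,0,0],"rotation": [0,0,1],"claw": 10},
    {"translation": [0,0,0],"rotation": [0,0,2],"claw": 10},
    {"translation": [0,0,0],"rotation": [0,0,3],"claw": 10},
    {"translation": [0,0,0],"rotation": [0,0,4],"claw": 10},
    {"translation": [0,0,0],"rotation": [0,0,4.6],"claw": 10}
  ]
}}

```text
clock: 17.8
tool_pos: [0.5249, 0.0135, 0.18]
orientation: [179.9, 0.3, 158.2]
force: [2.3, -0.7, 5.3]
opening: 0.0238
gripper_force: 30.0
```

Run:
```python
from h import *
inhand("w10");o=ctrl.get_obs();print(o["tool_pos"],o["orientation"],o["force"],o["moment"],o["opening"],o["joint_pos"])
```

```text
flange 8055 [38.98586783 -0.66478835  5.56640911] n in tool [ 9.28453314e-03  1.57124162e-04 -9.99956885e-01]
mark [274.45517241 154.43103448] 290 [52.60361046 -0.4595014   4.63381014]
rim centre [-0.98243986 -0.43153955] res 0.22982960650092615 21
[0.52488605 0.01345301 0.179979  ] [179.90153737   0.26857495 158.02638301] [ 2.16397101 -0.09580949  4.99000139] [-0.53180352 -0.55866961  0.06714083] 0.02391005664505626 [  22.9866437     8.38130898  -22.27199513    0.13999272  -59.0871527
 -135.03167688]
```

Emit:
{"api": "arm_command", "payload": {
  "steps": [
    {"translation": [0,0,-1],"rotation": [0,0,0],"claw": 10},
    {"translation": [0,0,-1.5],"rotation": [0,0,0],"claw": 28},
    {"translation": [0,0,-1.5],"rotation": [0,0,0],"claw": 45},
    {"translation": [0,0,-1.5],"rotation": [0,0,0],"claw": 50},
    {"translation": [0,0,-1.5],"rotation": [0,0,0],"claw": 50}
  ]
}}

```text
clock: 18.35
tool_pos: [0.5232, 0.0132, 0.1804]
orientation: [180.0, 0.1, 158.3]
force: [-0.3, 0.2, 0.9]
opening: 0.0462
gripper_force: 0.0
```

Emit:
{"api": "arm_command", "payload": {
  "steps": [
    {"translation": [0,0,-15],"rotation": [0,0,0],"claw": 50},
    {"translation": [0,0,-45],"rotation": [0,0,0],"claw": 50},
    {"translation": [0,0,-80],"rotation": [0,0,0],"claw": 50},
    {"translation": [-40,0,-100],"rotation": [0,0,0],"claw": 50},
    {"translation": [-60,0,-100],"rotation": [0,0,0],"claw": 50}
  ]
}}

```text
clock: 18.85
tool_pos: [0.582, -0.0093, 0.2848]
orientation: [179.8, 0.5, 158.4]
force: [-0.0, 0.2, 0.4]
opening: 0.0503
gripper_force: 0.0
```

Emit:
{"api": "arm_command", "payload": {
  "steps": [
    {"translation": [0,0,0],"rotation": [0,0,0],"claw": 50},
    {"translation": [0,0,0],"rotation": [0,0,0],"claw": 50},
    {"translation": [0,0,0],"rotation": [0,0,0],"claw": 50}
  ]
}}

```text
clock: 19.15
tool_pos: [0.5782, -0.0089, 0.2804]
orientation: [180.0, 0.1, 158.3]
force: [0.6, 1.0, 0.2]
opening: 0.0497
gripper_force: 0.0
```

Run:
```python
from h import *
snap("wrist","w11");snap("side","s11");o=ctrl.get_obs();print(o["tool_pos"],o["orientation"],o["force"],o["clock"])
cv2.imwrite("pics/c11.png",cv2.resize(np.hstack([cv2.imread("pics/w11.png"),cv2.imread("pics/s11.png")]),(800,300)))
p,X,ok=cloud("w11");hsv=cv2.cvtColor(p,cv2.COLOR_BGR2HSV);H,S,V=[hsv[...,i].astype(int) for i in range(3)]
near=ok&(np.hypot(X[...,0]-.5235,X[...,1]-.0132)<.07)
q=X[near&(S<40)&(V>110)&(abs(X[...,2]-.177)<.01)]
for _ in range(4):
    c=q.mean(0);n=np.linalg.svd(q-c,full_matrices=False)[2][2];n*=np.sign(n[2]);q=q[abs((q-c)@n)<.003]
print("flange z",c,"tilt rad",np.arccos(n[2]),"expect .176 locked")
m=near&((H<8)|(H>172))&(S>120)&(X[...,2]>.165);l=cv2.connectedComponentsWithStats(m.astype(np.uint8));M=[]
for i in range(1,l[0]):
    if l[2][i,4]>8:M.append(X[l[1]==i].mean(0));print(l[3][i],M[-1])
if len(M)==2:d=M[1]-M[0];print("centre",(M[0]+M[1])/2,"ang",np.degrees(np.arctan2(d[1],d[0])))
```

```text
[ 0.57836053 -0.00873397  0.28090519] [1.79964505e+02 1.17469151e-01 1.58325861e+02] [-0.01178469 -0.43672465  0.26642721] 19.25
flange z [0.52144483 0.01433821 0.17594948] tilt rad 0.0014548835512077844 expect .176 locked
[275.47286822  70.56589147] [0.47553227 0.03252791 0.17669449]
[275.  197.5] [ 0.57355464 -0.0068621   0.17686136]
[ 64.5 235. ] [ 0.52085481 -0.04956486  0.36004254]
```

View pics/c11.png

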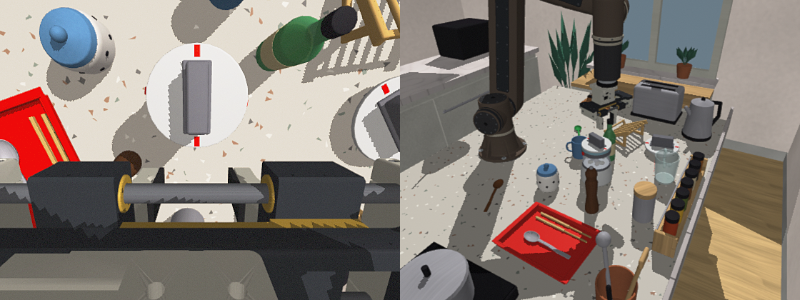

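The lid on the bowl is level, with its marks at (197,50) and (197,142). It has turned 83° and the flange sits at 0.176 m, the locked height. The spoon lies in the tray at (548,240) of the composite.

```bash
python3 -c "
from plant import ctrl
print(ctrl.close_job())"
```

```text
the job is handed in; nothing more can be done
None
```

I laid the steel spoon in the red tray and locked the small lid on the chopper (turned 83°, level, at the locked height). The job was handed in at about 19 s; no verdict was returned.

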